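# Assemble a digestion vessel on its station

### The job

Put the sample digestion vessel together on the aluminium station, one part after another in this order: set the tall jacket in the station's seat, hang the liner in the jacket, put the lid on the liner with its plug in the bore, and lay the steel ring over the lid's knob. Lower each part until it is fully home and upright before letting it go, never dropping it. Leave the short jacket, the beaker, the jar and the spanner where they are.

Things in the scene. Friction and masses are not known exactly. Their poses are not given: they have to be found in the camera images.
- station: Assembly station, fixed to the bench: a round bare-aluminium base 100 mm across and 6 mm thick with a raised collar in its middle, 76 mm outside, top 18 mm above the bench. Inside the collar is a round seat 58 mm across whose floor is 8 mm above the bench (10 mm deep). Origin: centre of its underside, at bench level; z up.
- tall_jacket: Tall pressure jacket, loose, standing mouth up: a plain beige plastic tube with a closed bottom, 52 mm outside diameter, 72 mm tall, bore 43 mm wide and 66 mm deep (bottom 6 mm thick), about 140 g. Origin: centre of its underside, z up. Seated in the station its origin is 8 mm above the station's.
- liner: Liner, loose, standing mouth up: a white plastic beaker-like tube 36 mm outside diameter and 74 mm tall with a wide collar at the top, 56 mm across, from 62 to 74 mm above its underside; bore 29 mm, open at the top, about 110 g. Origin: centre of its underside, z up. Hanging in the tall jacket by its collar its origin is 10 mm above the jacket's.
- lid: Lid, loose, lying plug down: all white plastic; a plug 22 mm across from 0 to 10 mm, a round flange 48 mm across from 10 to 18 mm, and a round grip knob 18 mm across from 18 to 40 mm above its underside, about 60 g. Origin: centre of the plug's underside, z up. On the liner (flange on the collar, plug in the bore) its origin is 64 mm above the liner's.
- disc: Steel pressure ring, loose, lying flat: 50 mm outside diameter, 26 mm hole, 14 mm thick, about 150 g. Origin: centre of its underside, z up. Lying on the lid's flange with the knob through its hole its origin is 18 mm above the lid's.
- short_jacket: Short jacket of another vessel, loose, not wanted: the same beige tube, 52 mm outside diameter, but only 40 mm tall. To be left alone. Origin: centre of its underside, z up. 
- beaker: Small clear glass beaker, loose, 52 mm across the rim, 58 mm tall. To be left alone. Origin: centre of its underside, z up. 
- jar: Small amber glass jar with a cap, loose, 48 mm across, 62 mm tall. To be left alone. Origin: centre of its underside, z up. 
- spanner: Steel spanner lying flat at the far side of the bench, loose, 150 mm long, under 20 mm high. To be left alone. Origin: underside, near its middle; its length lies along its own x.
Not all that is in view belongs to the job. Leave any pink look-alike of the tall_jacket alone.

How it is judged (in metres and radians):
On the way, in this order (a step that is already met when the one before it is completed fails the run):
1. the tall jacket stands upright in the station's seat and is let go (horizontal distance between tall_jacket and station below 0.006 m and z of tall_jacket in the frame of station between 0.005 and 0.011 m and angle between tall_jacket's own z axis and vertical below 0.1 rad and contact force between the fingers and tall_jacket below 0.3 N), for 0.2 s.
2. the liner hangs in the tall jacket, its collar on the jacket's rim, and is let go (horizontal distance between liner and tall_jacket below 0.007 m and z of liner in the frame of tall_jacket between 0.007 and 0.013 m and angle between liner's own z axis and vertical below 0.1 rad and contact force between the fingers and liner below 0.3 N), for 0.2 s.
3. the lid lies on the liner with its plug in the bore, and is let go (horizontal distance between lid and liner below 0.007 m and z of lid in the frame of liner between 0.061 and 0.067 m and angle between lid's own z axis and vertical below 0.1 rad and contact force between the fingers and lid below 0.3 N), for 0.2 s.
4. the steel ring lies on the lid's flange round the knob, and is let go (horizontal distance between disc and lid below 0.007 m and z of disc in the frame of lid between 0.015 and 0.021 m and angle between disc's own z axis and vertical below 0.1 rad and contact force between the fingers and disc below 0.3 N), for 0.2 s.
At the end, for the whole second after the job is handed in: The tall jacket is in the station's seat (centres within 6 mm), the liner in the jacket, the lid on the liner and the ring on the lid (each within 7 mm of the centre of the part below), each fully home (height within 3 mm), upright within 0.1 rad, let go and at rest (all of step 1 and all of step 2 and all of step 3 and all of step 4 and linear speed of each of tall_jacket, liner, lid, disc below 0.02 m/s and angular speed of each of tall_jacket, liner, lid, disc below 0.2 rad/s); the robot touches nothing.
It fails at once if a part of the vessel is dropped (moves faster than 0.6 m/s, a free fall of about 18 mm, with no finger touching it) ((linear speed of tall_jacket above 0.6 m/s and contact force between the fingers and tall_jacket below 0.05 N) or (linear speed of liner above 0.6 m/s and contact force between the fingers and liner below 0.05 N) or (linear speed of lid above 0.6 m/s and contact force between the fingers and lid below 0.05 N) or (linear speed of disc above 0.6 m/s and contact force between the fingers and disc below 0.05 N)).
It fails at once if the short jacket, the beaker, the jar or the spanner is moved by more than 20 mm (distance of any of short_jacket, beaker, jar, spanner from where it was at the start of the episode above 0.02 m).
It also fails if it takes over 115 s, if anything falls off the work surface, if the arm or the gripper's body presses on something with over 40 N, if the wrist force passes 120 N, or if a joint passes its speed limit or range.

### The arm

A 7-joint arm with a two-finger parallel gripper is mounted at the origin on the work surface. World frame = base frame: x ahead of the robot, y to its left, z up, the work surface at z = 0. Lengths are in mm, angles in rad, forces in N, time in s.
With the tool pointing down it reaches from about 425 to 825 mm from the base axis. Payload 3.6 kg.
Tool frame: the origin (TCP) lies at the very end of the fingers, on their centre line; the grasp point (between the pads) lies 19 mm behind it; z points along the fingers, y is the line along which they close (so a half turn about z gives the same grasp; the last joint's range is limited). The gripper opens to 85 mm and grips with 20 to 120 N. Pads are 22 mm wide; open, the fingers measure 114 mm over their backs; the gripper's body (76 mm by 85 mm) begins 54 mm behind the grasp point. The pads swing forward as they close: fully open they stand 13 mm farther back than shut.
Start: joints at [-1.292, 0.615, -0.013, 1.423, 0.008, 1.103, -0.04], TCP at [195.653, 619.825, 231.297] pointing down, gripper open.
Joint ranges: [-3.12, 3.12], [-0.3, 2.06], [-1.34, 1.32], [0.26, 2.42], [-1.36, 4.5], [0.01, 1.98], [-2.84, 2.84]. Speed limits (rad/s): [2.79, 2.79, 3.14, 3.14, 3.14, 3.14, 3.14].

### API

Orientations are given as a unit quaternion [w, x, y, z].
In Python, from rig import ctrl gives the robot as it stands.
- The arm moves only by the tool send_rows, never from a script. Its argument "deltas" is a list that holds one entry, the list of rows, each a list of 7 numbers: the shift along the tool's x, y, z scaled (see below), then the turn, a rotation vector about the tool's x, y, z scaled (see below), then the opening, from -1 (shut) to 1 (fully open). A call has 1 to 10 rows; each row shifts and turns the commanded pose from where the row before left it, along the tool's axes as they then stand; what a row does not reach is not made up. The controller multiplies each number of a shift by 0.05 m and each number of a turn by 0.08 rad. A row lasts 1/10 s, in which the tool goes at most 50 mm and 8.59 degrees, less where a joint would pass 70% of its speed; a pose out of reach is approached as far as the arm can. A call with a number of a shift or a turn outside -1 to 1 is refused whole. A call with a gripper value outside its range is refused whole. The fingers move at their own pace and stop on an object; the grip force is fixed at half the most. Time passes only in rows, so rows that do not move let the fingers close. It gives the time, the measured TCP pose, the force, the opening and the grip force at its end, in the units of the state.
- ctrl.get_obs(): the state, without advancing time (a new reading comes with each control period).
- ctrl.get_image(name): name is "scene" or "top"; returns (picture, depth): 480x640x3 uint8, red, green, blue; 480x640 float32, mm along the optical axis (not along the pixel's ray), 0 where there is no reading.
- ctrl.calibration(name): a dict with "intrinsics" (3x3 intrinsics, pixels), "k1" (the pictures are not rectified: a ray, as slopes to the right and down, at radius r is drawn at 1 + k1 r^2 times it, then the intrinsics apply), "R" (3x3) and "t" (3): a world point X has camera coordinates R X + t. Camera axes: x right, y down, z forward; pixel columns grow to the right and rows downward; lengths in mm; the calibration is good to about 2 mm. A picture is of the moment at which its call begins. calibration takes no time and is no camera call.
- ctrl.hand_in(): hands the job in; it is judged then, once.
The state is a dict: "t": time; "qpos": joint angles; "joint_velocities": joint speeds; "joint_torque": joint torques, N m; "eef_pos": TCP position; "tool_rot": TCP orientation; "wrist_force": force on the tool from outside, world axes, zero at the start; "ft_torque": the same for the moment, N m; "width": finger opening in mm; "grasp_force": force on a finger pad.
Only numpy, scipy, OpenCV 4.12 (cv2) and the standard library are available. Lean on these libraries where they do the work, as an engineer would, in place of code of your own. Each camera call takes 0.05 s, during which the arm holds its last target. There are 200 camera calls.

## Working session

There is one attempt and no reset: what is moved stays moved. The work goes in short steps, Python scripts to look and compute and a tool call to move; the robot and the scene stay as the last step left them, time stands still between calls to the robot, and variables do not carry over. Pictures are saved under pics/ and viewed, at most 17 in all, crops included, and the job is handed in when it is done.

Besides the shell and the picture viewer there is one more tool, called by a JSON object that holds its "method" and its "body". send_rows: Moves the arm, as the interface text tells. Its arguments: {"type":"object","properties":{"deltas":{"type":"array","items":{"type":"array","items":{"type":"array","items":{"type":"number","minimum":-1,"maximum":1}}}}},"required":["deltas"]}

```bash
mkdir -p pics; ls; cat > h.py <<'E'
import numpy as np, cv2
from rig import ctrl
def grab(n):
    im,d=ctrl.get_image(n); np.savez(f'{n}.npz',im=im,d=d); return im,d
def px2w(n,u,v,depth=None,z=None):
    c=ctrl.calibration(n);K=np.array(c['intrinsics']);R=np.array(c['R']);t=np.array(c['t']);k=c['k1']
    k=float(np.ravel(k)[0])
    p=cv2.undistortPoints(np.array([[[u,v]]],float),K,np.array([k,0,0,0,0.]))[0,0]
    r=np.array([p[0],p[1],1.]); o=-R.T@t; dr=R.T@r
    s=depth if depth is not None else (z-o[2])/dr[2]
    return o+s*dr
def save(im,name,crop=None,f=1):
    if crop: a,b,c,d=crop; im=im[b:d,a:c]
    im=cv2.resize(im,None,fx=f,fy=f,interpolation=cv2.INTER_CUBIC)
    cv2.imwrite(f'pics/{name}.png',im[:,:,::-1])
E
python3 - <<'E'
from h import *
for n in('scene','top'):
    im,d=grab(n); save(im,n+'0'); c=ctrl.calibration(n); print(n,c)
print(ctrl.get_obs())
E
```

```text
pics
scene {'intrinsics': array([[554.40147255,   0.        , 315.02469558],
       [  0.        , 554.40147255, 246.4422158 ],
       [  0.        ,   0.        ,   1.        ]]), 'k1': -0.03571302130087835, 'R': array([[-0.02792735,  0.99959309,  0.00580721],
       [ 0.69253046,  0.02353714, -0.72100455],
       [-0.72084785, -0.01611408, -0.69290599]]), 't': array([  12.00970541, -402.61606284, 1594.2167691 ])}
top {'intrinsics': array([[494.86410207,   0.        , 316.49949077],
       [  0.        , 494.86410207, 238.28146747],
       [  0.        ,   0.        ,   1.        ]]), 'k1': -0.11377679019280826, 'R': array([[ 0.00638591, -0.9999526 , -0.0073503 ],
       [-0.99723746, -0.00582425, -0.07405084],
       [ 0.07400452,  0.00780288, -0.99722738]]), 't': array([  2.17135978, 608.84669868, 804.66690985])}
{'t': 0.1, 'qpos': array([-1.29151989,  0.61582165, -0.01258953,  1.42479443,  0.00809712,
        1.10342692, -0.04039807]), 'joint_velocities': array([-0.00025115, -0.00126853, -0.00168201, -0.00395499, -0.00051797,
        0.00134839,  0.00102056]), 'joint_torque': array([ 1.85535413e-03, -4.70381713e+01,  2.60540480e-01, -1.71570039e+01,
        1.01438953e-02,  5.90184995e-03, -4.78848449e-06]), 'eef_pos': array([195.45821546, 619.16084454, 230.2361595 ]), 'tool_rot': array([-1.60480786e-04,  1.52271210e-01,  9.88338018e-01, -1.18928197e-03]), 'wrist_force': array([-0.64056521, -0.57674408,  0.5253361 ]), 'ft_torque': array([ 0.03713045,  0.02662332, -0.03606822]), 'grasp_force': 0.0, 'width': 85.49899669674134}
```

View pics/scene0.png

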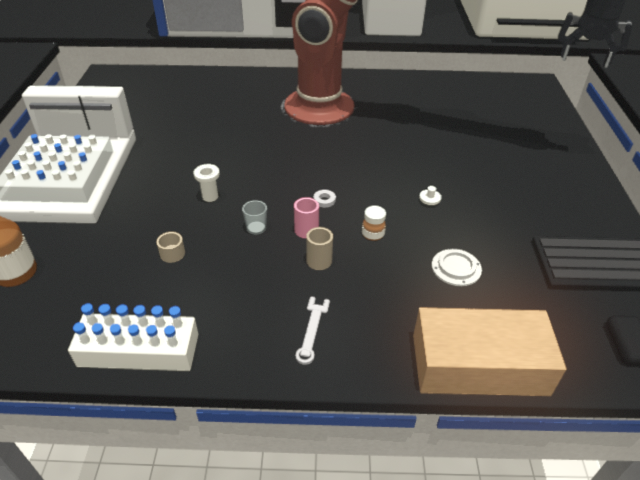

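View pics/top0.png

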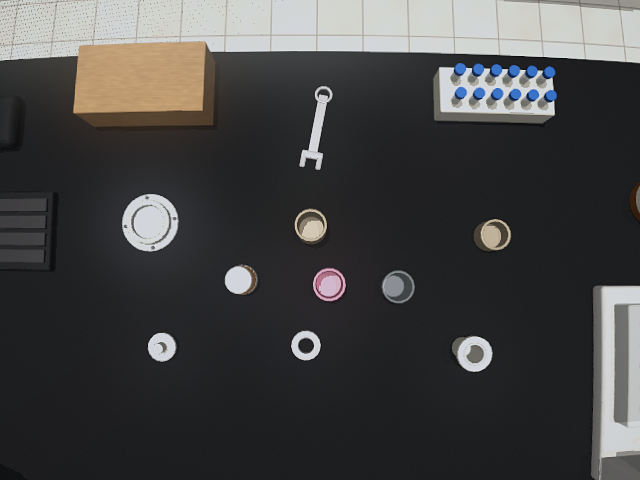

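Scene: the beige tall jacket is at (319,248), with top-view mouth at (311,226). Possible confusions are the pink tube at scene (306,218) / top (329,284) and the short beige jacket at scene (171,247) / top (492,235). In the top view the station is at (150,222), liner (474,353), lid (162,347), ring (306,345), jar (240,280), beaker (398,287) and spanner (317,130). I choose the tall beige one and check it in a crop.

```bash
cat >> h.py <<'E'
def cloud(n):
    f=np.load(f'{n}.npz');d=f['d'];c=ctrl.calibration(n);K=np.array(c['intrinsics']);R=np.array(c['R']);t=np.array(c['t'])
    v,u=np.mgrid[0:480,0:640]
    p=cv2.undistortPoints(np.stack([u,v],-1).reshape(-1,1,2).astype(float),K,np.array([float(np.ravel(c['k1'])[0]),0,0,0,0.]))[:,0]
    P=np.c_[p,np.ones(len(p))]*d.reshape(-1,1)
    return ((P-t)@R).reshape(480,640,3),d,f['im']
def top_at(W,d,u,v,z0,z1,r=40):
    m=np.zeros(d.shape,bool);m[max(v-r,0):v+r,max(u-r,0):u+r]=1
    m&=(d>0)&(W[:,:,2]>z0)&(W[:,:,2]<z1)
    P=W[m]; 
    (cx,cy),rad=cv2.minEnclosingCircle(P[:,:2].astype(np.float32))
    return np.round([cx,cy,rad*2,np.median(P[:,2]),len(P)],1)
E
python3 - <<'E'
from h import *
W,d,im=cloud('top')
for n,u,v,z0,z1,r in [('station',150,222,13,25,40),('stbase',150,222,3,25,40),('tall',311,226,64,82,26),('short',492,235,34,46,26),('pink',329,284,50,90,24),('liner',474,353,68,82,28),('lidflange',162,347,12,24,20),('knob',162,347,32,48,20),('ring',306,345,8,20,22),('jar',240,280,50,72,22),('beaker',398,287,40,70,22),('spanner',317,130,3,30,45),('rack',495,90,10,120,60),('wood',145,85,10,150,70)]:
    print(n,top_at(W,d,u,v,z0,z1,r))
for u,v in [(311,240),(100,350),(250,380),(560,300)]: print(u,v,W[v,u])
im2=np.load('scene.npz')['im'];save(im2,'c1',(140,150,500,300),2.2)
E
```

```text
station [636.  295.9  77.9  18.2 690. ]
stbase [ 640.   303.4  188.1    8.3 2705. ]
tall [626.3  15.5  51.9  71.9 288. ]
short [ 615.6 -291.1   53.    39.8  281. ]
pink [532.9 -14.5  51.9  72.  293. ]
liner [ 425.2 -243.1   56.7   73.9  752. ]
lidflange [424.6 266.4  49.2  18.4 511. ]
knob [424.4 266.3  19.5  40.1 112. ]
ring [430.4  23.5  50.6  14.1 529. ]
jar [538.8 130.6  43.3  62.3 592. ]
beaker [ 529.7 -124.9   51.5   57.2  270. ]
spanner [ 801.3    9.2  208.8    7.1 1244. ]
rack [ 859.  -297.9  213.4   51.1 6299. ]
wood [  869.7   300.1   250.     80.2 11007. ]
311 240 [602.46303074  14.14870062  71.05962422]
100 350 [412.62087272 383.16873034  -1.28428932]
250 380 [368.23113778 117.51757903   1.72407741]
560 300 [ 504.63116785 -421.43195169   -1.60221636]
```

View pics/c1.png

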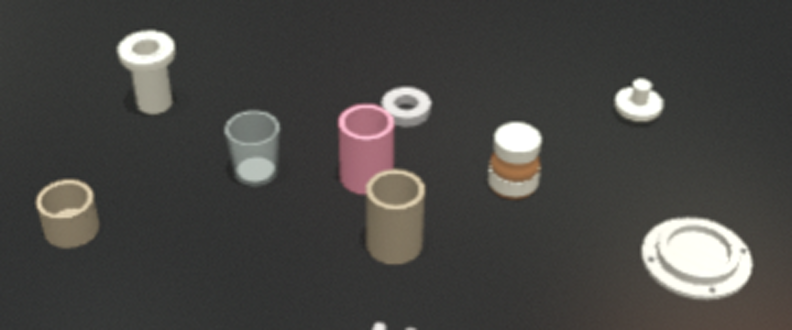

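Confirmed: the tall beige tube at scene (319,248) has a 72 mm rim height and 52 mm diameter. It isn't pink, and the short one measures 40 mm. All other sizes match too. Next I turn the tool so that it closes along world y, then go above the jacket.

{"method": "send_rows", "body": {"deltas": [[[0, 0, 0, 0, 0, -0.955, 1], [0, 0, 0, 0, 0, -0.955, 1], [0, 0, 0, 0, 0, -0.955, 1], [0, 0, 0, 0, 0, -0.955, 1], [-0.48, -0.67, 0, 0, 0, 0, 1], [-0.48, -0.67, 0, 0, 0, 0, 1], [-0.48, -0.67, 0, 0, 0, 0, 1], [-0.48, -0.67, 0, 0, 0, 0, 1], [-0.48, -0.67, 0, 0, 0, 0, 1], [-0.48, -0.67, 0, 0, 0, 0, 1]]]}}

```text
t: 1.1
eef_pos: [340.2, 417.0, 231.0]
tool_rot: [-0.0, 0.0, 1.0, -0.0]
wrist_force: [0.7, -0.2, 0.5]
width: 85.2
grasp_force: 0.0
```

{"method": "send_rows", "body": {"deltas": [[[-0.48, -0.67, 0, 0, 0, 0, 1], [-0.48, -0.67, 0, 0, 0, 0, 1], [-0.48, -0.67, 0, 0, 0, 0, 1], [-0.48, -0.67, 0, 0, 0, 0, 1], [-0.48, -0.67, 0, 0, 0, 0, 1], [-0.48, -0.67, 0, 0, 0, 0, 1], [-0.48, -0.67, 0, 0, 0, 0, 1], [-0.48, -0.67, 0, 0, 0, 0, 1], [-0.48, -0.67, 0, 0, 0, 0, 1], [-0.48, -0.67, 0, 0, 0, 0, 1]]]}}

```text
t: 2.1
eef_pos: [580.1, 82.3, 230.9]
tool_rot: [-0.0, 0.0, 1.0, -0.0]
wrist_force: [0.7, 0.0, 0.3]
width: 85.2
grasp_force: 0.0
```

```bash
cat >> h.py <<'E'
from scipy.spatial.transform import Rotation as Rot
def go(x,y,z):
    o=ctrl.get_obs();q=o['tool_rot'];R=Rot.from_quat([q[1],q[2],q[3],q[0]])
    p=np.array(o['eef_pos']);D=R.inv().apply(np.array([x,y,z])-p)/50
    E=Rot.from_matrix(np.array([[-1,0,0],[0,1,0],[0,0,-1.]]))
    r=(R.inv()*E).as_rotvec()/0.08
    print('t',round(o['t'],2),'p',p.round(1),'D units',D.round(3),'rot',r.round(3),'F',np.round(o['wrist_force'],1),'w',round(o['width'],1),'g',round(o['grasp_force'],1),'q7',round(o['qpos'][6],2))
E
python3 - <<'E'
from h import *
go(626.3,15.5,31)
# cross-check by scene camera depth
W,d,im=cloud('scene')
for n,u,v,z0,z1,r in [('station',457,266,13,23,35),('tall',319,240,66,78,26),('liner',207,172,68,80,22),('knob',431,190,34,48,14),('lid',431,197,13,22,16),('ring',325,198,9,19,16)]:
    print(n,top_at(W,d,u,v,z0,z1,r))
E
```

```text
t 2.1 p [580.1  82.3 230.9] D units [-0.929 -1.335  3.997] rot [-0.001 -0.012 -0.002] F [0.7 0.  0.3] w 85.2 g 0.0 q7 1.38
station [636.2 294.9  80.6  17.7 439. ]
tall [605.6  -4.9 109.4  71.3 254. ]
liner [ 425.6 -246.3   60.    74.9  309. ]
knob [425.  261.9  22.   40.   47. ]
lid [424.4 262.5  52.4  18.3 191. ]
ring [429.5  22.5  53.6  14.  216. ]
```

{"method": "send_rows", "body": {"deltas": [[[-0.465, -0.667, 0, 0, 0, 0, 1], [-0.465, -0.668, 0, 0, 0, 0, 1], [0, 0, 0.7, 0, 0, 0, 1], [0, 0, 0.7, 0, 0, 0, 1], [0, 0, 0.7, 0, 0, 0, 1], [0, 0, 0.7, 0, 0, 0, 1], [0, 0, 0.3, 0, 0, 0, 1], [0, 0, 0.3, 0, 0, 0, 1], [0, 0, 0.3, 0, 0, 0, 1], [0, 0, 0.3, 0, 0, 0, 1]]]}}

```text
t: 3.1
eef_pos: [627.1, 17.1, 31.4]
tool_rot: [0.001, 0.0, 1.0, 0.0]
wrist_force: [0.6, 0.2, -0.3]
width: 85.3
grasp_force: 0.0
```

{"method": "send_rows", "body": {"deltas": [[[0, 0, 0, 0, 0, 0, -1], [0, 0, 0, 0, 0, 0, -1], [0, 0, 0, 0, 0, 0, -1], [0, 0, 0, 0, 0, 0, -1], [0, 0, 0, 0, 0, 0, -1], [0, 0, 0, 0, 0, 0, -1], [0, 0, 0, 0, 0, 0, -1], [0, 0, 0, 0, 0, 0, -1]]]}}

```text
t: 3.9
eef_pos: [627.0, 17.0, 32.4]
tool_rot: [0.001, 0.0, 1.0, -0.0]
wrist_force: [0.2, -0.6, 6.0]
width: 51.2
grasp_force: 63.0
```

```bash
python3 - <<'E'
from h import *
go(626.3,15.5,31)
im,d=grab('top'); W,d,im=cloud('top'); save(im,'t1',(230,150,410,310),4)
E
```

```text
t 3.9 p [627.   17.   32.4] D units [ 0.015 -0.029  0.028] rot [-0.     0.029 -0.003] F [ 0.2 -0.6  6. ] w 51.2 g 63.0 q7 1.49
```

View pics/t1.png

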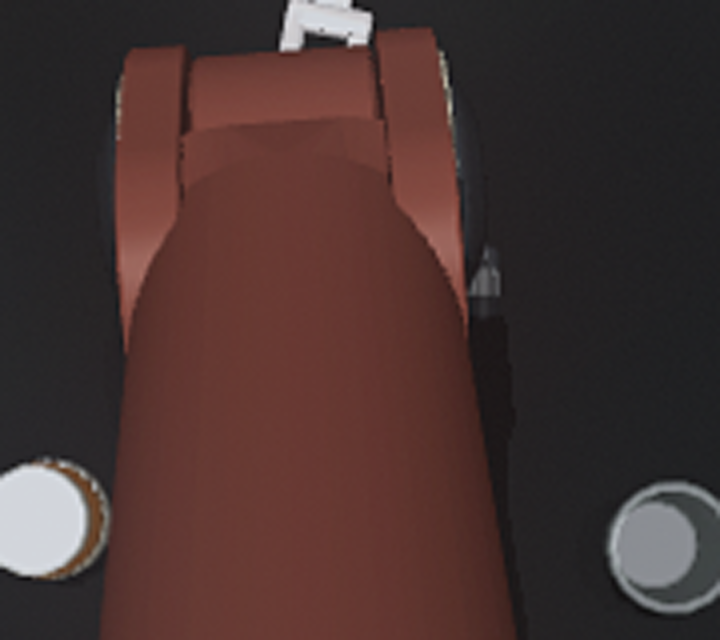

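{"method": "send_rows", "body": {"deltas": [[[0, 0, -0.4, 0, 0, 0, -1], [0, 0, -0.4, 0, 0, 0, -1], [0, 0, -0.4, 0, 0, 0, -1], [-0.03, 0.5, 0, 0, 0, 0, -1], [-0.03, 0.7, 0, 0, 0, 0, -1], [-0.03, 0.7, 0, 0, 0, 0, -1], [-0.03, 0.7, 0, 0, 0, 0, -1], [-0.03, 0.7, 0, 0, 0, 0, -1], [-0.03, 0.7, 0, 0, 0, 0, -1], [-0.03, 0.7, 0, 0, 0, 0, -1]]]}}

```text
t: 4.95
eef_pos: [635.3, 253.2, 90.0]
tool_rot: [-0.001, -0.0, 1.0, -0.0]
wrist_force: [0.9, -0.6, -1.8]
width: 51.5
grasp_force: 63.0
```

{"method": "send_rows", "body": {"deltas": [[[0, 0.5, 0, 0, 0, 0, -1], [0, 0.35, 0, 0, 0, 0, -1], [0, 0, 0, 0, 0, 0, -1]]]}}

```text
t: 5.25
eef_pos: [634.6, 298.6, 90.2]
tool_rot: [-0.001, -0.002, 1.0, 0.001]
wrist_force: [-0.2, 0.6, -1.6]
width: 51.4
grasp_force: 63.0
```

```bash
python3 - <<'E'
from h import *
go(636.7,296,40.4)
im,d=grab('top'); save(im,'t2',(70,140,250,300),4)
im,d=grab('scene'); save(im,'s2',(380,170,540,320),4)
E
```

```text
t 5.25 p [634.6 298.6  90.2] D units [-0.045 -0.055  0.995] rot [ 0.028 -0.033  0.062] F [-0.2  0.6 -1.6] w 51.4 g 63.0 q7 1.12
```

View pics/s2.png

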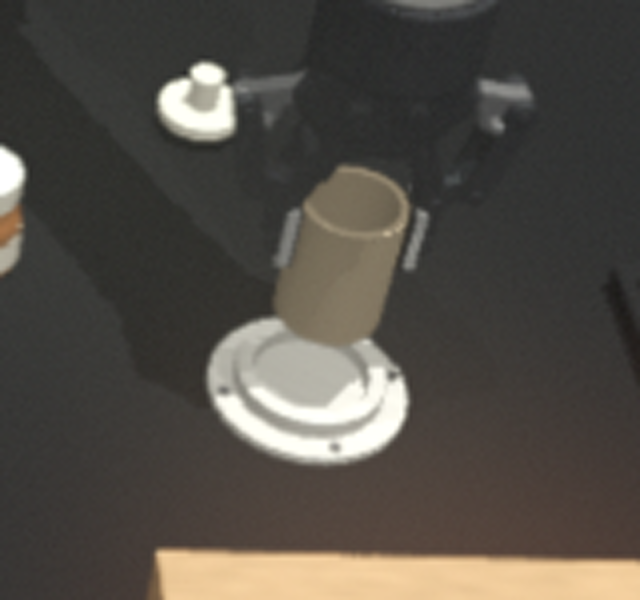

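{"method": "send_rows", "body": {"deltas": [[[-0.04, -0.05, 0.2, 0, 0, 0, -1], [0, 0, 0.2, 0, 0, 0, -1], [0, 0, 0.2, 0, 0, 0, -1], [0, 0, 0, 0, 0, 0, -1], [0, 0, 0, 0, 0, 0, -1]]]}}

```text
t: 5.85
eef_pos: [638.3, 291.7, 60.6]
tool_rot: [-0.001, 0.0, 1.0, -0.0]
wrist_force: [0.1, 0.4, -2.9]
width: 51.5
grasp_force: 63.0
```

```bash
python3 - <<'E'
from h import *
go(636.7,296,40.4)
im,d=grab('scene'); save(im,'s3',(400,180,520,300),5)
W,d,im=cloud('scene'); print(top_at(W,d,462,215,90,110,22))
E
```

```text
t 5.85 p [638.3 291.7  60.6] D units [0.031 0.087 0.403] rot [-0.006 -0.016 -0.006] F [ 0.1  0.4 -2.9] w 51.5 g 63.0 q7 1.12
[645.4 286.2  79.3  99.9 205. ]
```

View pics/s3.png

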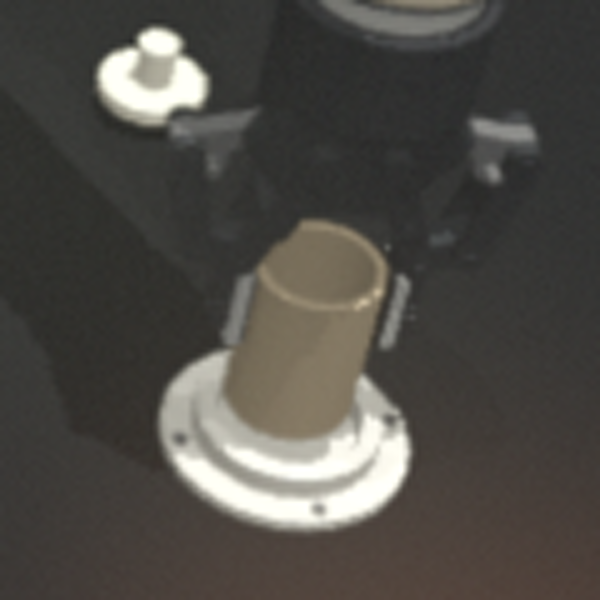

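{"method": "send_rows", "body": {"deltas": [[[0.03, 0.087, 0, 0, 0, 0, -1], [0, 0, 0, 0, 0, 0, -1], [0, 0, 0, 0, 0, 0, -1], [0, 0, 0, 0, 0, 0, -1]]]}}

```text
t: 6.3
eef_pos: [637.2, 296.5, 61.5]
tool_rot: [0.0, -0.0, 1.0, -0.0]
wrist_force: [0.5, -0.4, -1.7]
width: 51.3
grasp_force: 63.0
```

```bash
python3 - <<'E'
from h import *
go(636.7,296,40.4)
E
```

```text
t 6.3 p [637.2 296.5  61.5] D units [ 0.009 -0.009  0.423] rot [-0.     0.005  0.001] F [ 0.5 -0.4 -1.7] w 51.3 g 63.0 q7 1.12
```

{"method": "send_rows", "body": {"deltas": [[[0, 0, 0.07, 0, 0, 0, -1], [0, 0, 0.07, 0, 0, 0, -1], [0, 0, 0.07, 0, 0, 0, -1], [0, 0, 0.07, 0, 0, 0, -1], [0, 0, 0.07, 0, 0, 0, -1], [0, 0, 0.04, 0, 0, 0, -1], [0, 0, 0, 0, 0, 0, -1], [0, 0, 0, 0, 0, 0, -1]]]}}

```text
t: 7.1
eef_pos: [637.2, 296.4, 41.8]
tool_rot: [0.0, 0.0, 1.0, 0.0]
wrist_force: [0.4, 0.3, -2.4]
width: 51.3
grasp_force: 63.0
```

```bash
python3 - <<'E'
from h import *
go(636.7,296,40.4)
E
```

```text
t 7.1 p [637.2 296.4  41.8] D units [ 0.009 -0.008  0.028] rot [ 0.001  0.001 -0.002] F [ 0.4  0.3 -2.4] w 51.3 g 63.0 q7 1.12
```

{"method": "send_rows", "body": {"deltas": [[[0, 0, 0.02, 0, 0, 0, -1], [0, 0, 0.02, 0, 0, 0, -1], [0, 0, 0, 0, 0, 0, -1], [0, 0, 0, 0, 0, 0, -1]]]}}

```text
t: 7.5
eef_pos: [637.3, 296.5, 40.5]
tool_rot: [0.0, 0.0, 1.0, 0.0]
wrist_force: [-1.3, -0.4, 3.2]
width: 51.4
grasp_force: 63.3
```

{"method": "send_rows", "body": {"deltas": [[[0, 0, 0, 0, 0, 0, -0.2], [0, 0, 0, 0, 0, 0, 0.4], [0, 0, 0, 0, 0, 0, 1], [0, 0, 0, 0, 0, 0, 1], [0, 0, 0, 0, 0, 0, 1], [0, 0, -0.3, 0, 0, 0, 1], [0, 0, -0.6, 0, 0, 0, 1], [0, 0, -0.6, 0, 0, 0, 1], [0, 0, -0.6, 0, 0, 0, 1]]]}}

```text
t: 8.4
eef_pos: [637.4, 296.4, 147.2]
tool_rot: [0.001, 0.0, 1.0, 0.0]
wrist_force: [-0.1, 0.5, 0.3]
width: 85.6
grasp_force: 0.0
```

```bash
python3 - <<'E'
from h import *
go(425.2,-243.1,150)
E
```

```text
t 8.4 p [637.4 296.4 147.2] D units [  4.241 -10.791  -0.066] rot [ 0.006  0.014 -0.002] F [-0.1  0.5  0.3] w 85.6 g 0.0 q7 1.12
```

{"method": "send_rows", "body": {"deltas": [[[0.28, -0.72, 0, 0, 0, 0, 1], [0.28, -0.72, 0, 0, 0, 0, 1], [0.28, -0.72, 0, 0, 0, 0, 1], [0.28, -0.72, 0, 0, 0, 0, 1], [0.28, -0.72, 0, 0, 0, 0, 1], [0.28, -0.72, 0, 0, 0, 0, 1], [0.28, -0.72, 0, 0, 0, 0, 1], [0.28, -0.72, 0, 0, 0, 0, 1], [0.28, -0.72, 0, 0, 0, 0, 1], [0.28, -0.72, 0, 0, 0, 0, 1]]]}}

```text
t: 9.4
eef_pos: [497.1, -65.1, 146.2]
tool_rot: [0.001, 0.0, 1.0, -0.0]
wrist_force: [0.1, -0.3, 0.5]
width: 85.5
grasp_force: 0.0
```

{"method": "send_rows", "body": {"deltas": [[[0.28, -0.72, 0, 0, 0, 0, 1], [0.28, -0.72, 0, 0, 0, 0, 1], [0.28, -0.72, 0, 0, 0, 0, 1], [0.28, -0.72, 0, 0, 0, 0, 1], [0.28, -0.7, 0, 0, 0, 0, 1], [0, 0, 0, 0, 0, 0, 1], [0, 0, 0, 0, 0, 0, 1], [0, 0, 0, 0, 0, 0, 1]]]}}

```text
t: 10.2
eef_pos: [427.9, -241.5, 145.5]
tool_rot: [0.001, -0.001, 1.0, 0.0]
wrist_force: [-0.4, 0.7, 0.0]
width: 85.4
grasp_force: 0.0
```

```bash
python3 - <<'E'
from h import *
go(425.2,-243.1,55)
im,d=grab('top'); W,d,im=cloud('top'); save(im,'t4',(80,140,560,440),1.6)
print('jacket',top_at(W,d,150,222,73,88,40)); print('collar',top_at(W,d,150,222,13,23,40))
print('lid',top_at(W,d,162,347,34,48,20)); print('ring',top_at(W,d,306,345,8,20,22))
E
```

```text
t 10.2 p [ 427.9 -241.5  145.5] D units [ 0.057 -0.033  1.809] rot [0.004 0.017 0.022] F [-0.4  0.7  0. ] w 85.4 g 0.0 q7 2.03
jacket [637.9 296.5  53.1  79.7 329. ]
collar [635.9 295.4  77.   17.6 692. ]
lid [423.9 265.8  19.1  39.9 111. ]
ring [430.2  22.8  51.2  14.  530. ]
```

View pics/t4.png

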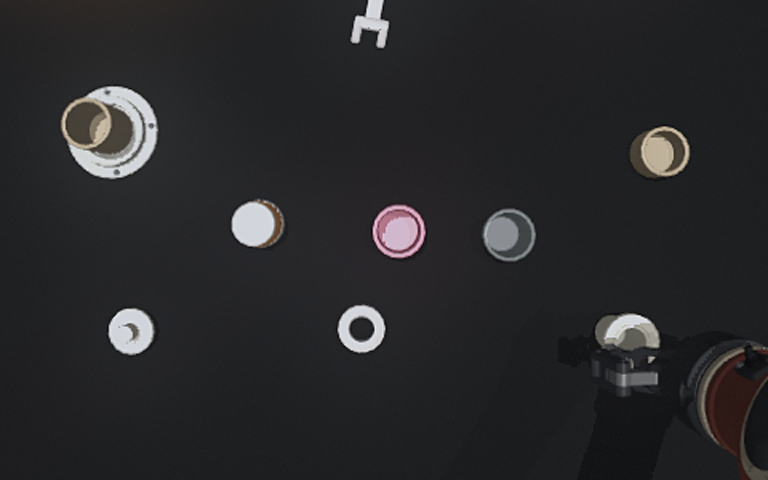

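{"method": "send_rows", "body": {"deltas": [[[0.05, -0.03, 0.4, 0, 0, 0, 1], [0, 0, 0.4, 0, 0, 0, 1], [0, 0, 0.2, 0, 0, 0, 1], [0, 0, 0, 0, 0, 0, 1], [0, 0, 0, 0, 0, 0, 1], [0, 0, 0, 0, 0, 0, 1]]]}}

```text
t: 10.85
eef_pos: [425.3, -244.1, 95.6]
tool_rot: [0.001, -0.0, 1.0, -0.0]
wrist_force: [0.6, 0.7, -0.6]
width: 85.3
grasp_force: 0.0
```

```bash
python3 - <<'E'
from h import *
go(425.2,-243.1,55)
E
```

```text
t 10.85 p [ 425.3 -244.1   95.6] D units [0.004 0.022 0.812] rot [-0.01   0.02   0.006] F [ 0.6  0.7 -0.6] w 85.3 g 0.0 q7 2.03
```

{"method": "send_rows", "body": {"deltas": [[[0, 0.02, 0.3, 0, 0, 0, 1], [0, 0, 0.3, 0, 0, 0, 1], [0, 0, 0.2, 0, 0, 0, 1], [0, 0, 0, 0, 0, 0, 1], [0, 0, 0, 0, 0, 0, 0], [0, 0, 0, 0, 0, 0, -0.5], [0, 0, 0, 0, 0, 0, -1], [0, 0, 0, 0, 0, 0, -1], [0, 0, 0, 0, 0, 0, -1], [0, 0, 0, 0, 0, 0, -1]]]}}

```text
t: 11.85
eef_pos: [425.2, -243.5, 55.9]
tool_rot: [0.001, 0.0, 1.0, -0.001]
wrist_force: [-0.5, -0.2, 6.7]
width: 53.0
grasp_force: 62.9
```

```bash
python3 - <<'E'
from h import *
go(425.2,-243.1,55)
im,d=grab('scene'); save(im,'s5',(150,100,290,220),5)
E
```

```text
t 11.85 p [ 425.2 -243.5   55.9] D units [-0.     0.009  0.018] rot [-0.013  0.022 -0.004] F [-0.5 -0.2  6.7] w 53.0 g 62.9 q7 2.02
```

View pics/s5.png

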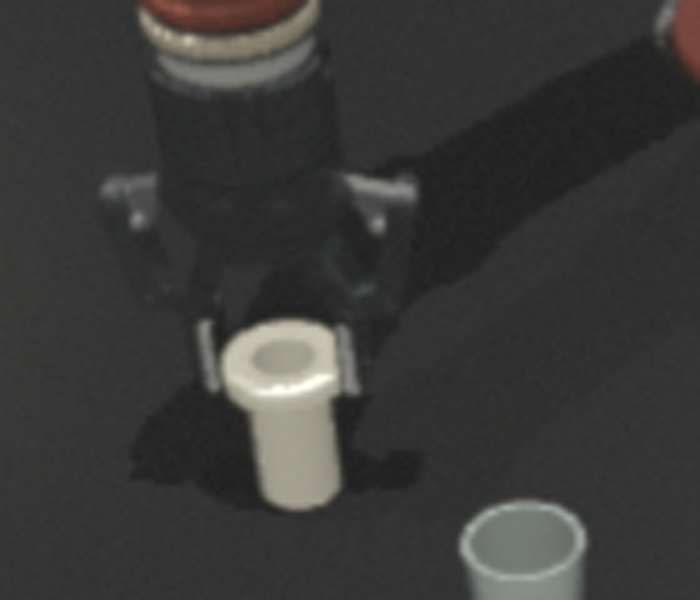

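{"method": "send_rows", "body": {"deltas": [[[0, 0, -0.3, 0, 0, 0, -1], [0, 0, -0.5, 0, 0, 0, -1], [0, 0, -0.5, 0, 0, 0, -1], [0, 0, -0.5, 0, 0, 0, -1], [0, 0, -0.4, 0, 0, 0, -1], [0, 0, 0, 0, 0, 0, -1]]]}}

```text
t: 12.5
eef_pos: [426.0, -244.0, 167.3]
tool_rot: [0.003, 0.0, 1.0, -0.002]
wrist_force: [-0.1, 0.1, -1.3]
width: 52.9
grasp_force: 63.7
```

{"method": "send_rows", "body": {"deltas": [[[-0.12, 0.3, 0, 0, 0, 0, -1], [-0.236, 0.6, 0, 0, 0, 0, -1], [-0.236, 0.6, 0, 0, 0, 0, -1], [-0.236, 0.6, 0, 0, 0, 0, -1], [-0.236, 0.6, 0, 0, 0, 0, -1], [-0.236, 0.6, 0, 0, 0, 0, -1], [-0.236, 0.6, 0, 0, 0, 0, -1], [-0.236, 0.6, 0, 0, 0, 0, -1], [-0.236, 0.6, 0, 0, 0, 0, -1], [-0.236, 0.6, 0, 0, 0, 0, -1]]]}}

```text
t: 13.5
eef_pos: [536.2, 43.0, 163.3]
tool_rot: [-0.001, 0.0, 1.0, -0.0]
wrist_force: [0.5, -0.0, -1.1]
width: 53.3
grasp_force: 63.7
```

{"method": "send_rows", "body": {"deltas": [[[-0.236, 0.6, 0, 0, 0, 0, -1], [-0.236, 0.6, 0, 0, 0, 0, -1], [-0.236, 0.6, 0, 0, 0, 0, -1], [-0.236, 0.6, 0, 0, 0, 0, -1], [-0.236, 0.6, 0, 0, 0, 0, -1], [-0.236, 0.6, 0, 0, 0, 0, -1], [-0.236, 0.6, 0, 0, 0, 0, -1], [-0.236, 0.6, 0, 0, 0, 0, -1], [-0.1, 0.3, 0, 0, 0, 0, -1], [0, 0, 0, 0, 0, 0, -1]]]}}

```text
t: 14.5
eef_pos: [634.6, 300.6, 162.1]
tool_rot: [-0.002, -0.002, 1.0, 0.001]
wrist_force: [0.3, 0.1, -1.8]
width: 52.9
grasp_force: 63.7
```

{"method": "send_rows", "body": {"deltas": [[[0, 0, 0, 0, 0, 0, -1], [0, 0, 0, 0, 0, 0, -1], [0, 0, 0, 0, 0, 0, -1], [0, 0, 0, 0, 0, 0, -1]]]}}

```text
t: 14.9
eef_pos: [636.4, 295.5, 165.0]
tool_rot: [0.0, 0.001, 1.0, -0.0]
wrist_force: [0.4, 0.6, -0.6]
width: 53.1
grasp_force: 63.7
```

```bash
python3 - <<'E'
from h import *
go(637.6,296.5,73.9)
im,d=grab('scene'); save(im,'s6',(380,140,540,290),4)
E
```

```text
t 14.9 p [636.4 295.5 165. ] D units [-0.024  0.021  1.823] rot [-0.007  0.001 -0.022] F [ 0.4  0.6 -0.6] w 53.1 g 63.7 q7 1.1
```

View pics/s6.png

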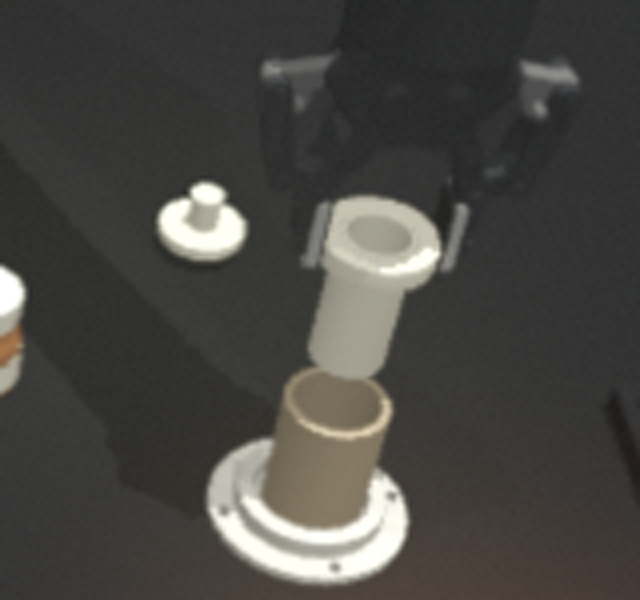

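{"method": "send_rows", "body": {"deltas": [[[-0.024, 0.02, 0.2, 0, 0, 0, -1], [0, 0, 0.2, 0, 0, 0, -1], [0, 0, 0.1, 0, 0, 0, -1], [0, 0, 0, 0, 0, 0, -1], [0, 0, 0, 0, 0, 0, -1], [0, 0, 0, 0, 0, 0, -1]]]}}

```text
t: 15.55
eef_pos: [637.7, 298.0, 140.1]
tool_rot: [0.0, 0.0, 1.0, 0.0]
wrist_force: [-0.3, -0.3, -1.0]
width: 52.7
grasp_force: 63.7
```

```bash
python3 - <<'E'
from h import *
go(637.6,296.5,73.9)
im,d=grab('scene'); save(im,'s7',(420,160,520,260),6)
E
```

```text
t 15.55 p [637.7 298.  140.1] D units [ 0.003 -0.031  1.325] rot [ 0.004  0.009 -0.002] F [-0.3 -0.3 -1. ] w 52.7 g 63.7 q7 1.1
```

View pics/s7.png

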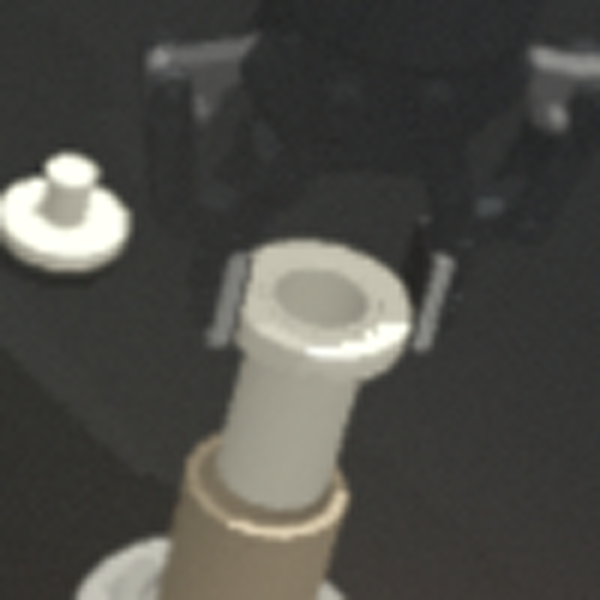

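{"method": "send_rows", "body": {"deltas": [[[0, -0.03, 0.05, 0, 0, 0, -1], [0, 0, 0.1, 0, 0, 0, -1], [0, 0, 0.1, 0, 0, 0, -1], [0, 0, 0.1, 0, 0, 0, -1], [0, 0, 0.1, 0, 0, 0, -1], [0, 0, 0, 0, 0, 0, -1], [0, 0, 0, 0, 0, 0, -1]]]}}

```text
t: 16.3
eef_pos: [637.3, 296.4, 117.0]
tool_rot: [-0.0, 0.0, 1.0, -0.0]
wrist_force: [-0.3, -0.2, -1.3]
width: 52.9
grasp_force: 63.7
```

```bash
python3 - <<'E'
from h import *
go(637.6,296.5,73.9)
E
```

```text
t 16.3 p [637.3 296.4 117. ] D units [-0.006  0.003  0.863] rot [-0.002 -0.005 -0.001] F [-0.3 -0.2 -1.3] w 52.9 g 63.7 q7 1.1
```

{"method": "send_rows", "body": {"deltas": [[[0, 0, 0.1, 0, 0, 0, -1], [0, 0, 0.1, 0, 0, 0, -1], [0, 0, 0.1, 0, 0, 0, -1], [0, 0, 0.1, 0, 0, 0, -1], [0, 0, 0.1, 0, 0, 0, -1], [0, 0, 0.1, 0, 0, 0, -1], [0, 0, 0.1, 0, 0, 0, -1], [0, 0, 0.08, 0, 0, 0, -1], [0, 0, 0, 0, 0, 0, -1], [0, 0, 0, 0, 0, 0, -1]]]}}

```text
t: 17.3
eef_pos: [637.5, 296.4, 78.3]
tool_rot: [0.0, 0.0, 1.0, 0.0]
wrist_force: [-0.5, -0.7, -0.3]
width: 53.2
grasp_force: 63.7
```

{"method": "send_rows", "body": {"deltas": [[[0, 0, 0.03, 0, 0, 0, -1], [0, 0, 0, 0, 0, 0, -1], [0, 0, 0, 0, 0, 0, -1]]]}}

```text
t: 17.6
eef_pos: [637.5, 296.4, 77.0]
tool_rot: [0.0, 0.0, 1.0, 0.0]
wrist_force: [-0.5, -0.6, -1.4]
width: 53.2
grasp_force: 63.7
```

{"method": "send_rows", "body": {"deltas": [[[0, 0, 0.03, 0, 0, 0, -1], [0, 0, 0.02, 0, 0, 0, -1], [0, 0, 0, 0, 0, 0, -1], [0, 0, 0, 0, 0, 0, -1]]]}}

```text
t: 18.0
eef_pos: [637.4, 296.4, 74.3]
tool_rot: [-0.0, 0.0, 1.0, -0.0]
wrist_force: [0.3, 0.4, -0.8]
width: 52.9
grasp_force: 63.7
```

{"method": "send_rows", "body": {"deltas": [[[0, 0, 0.02, 0, 0, 0, -1], [0, 0, 0, 0, 0, 0, -1], [0, 0, 0, 0, 0, 0, -1]]]}}

```text
t: 18.3
eef_pos: [637.6, 296.7, 74.1]
tool_rot: [0.0, 0.0, 1.0, 0.0]
wrist_force: [-0.8, 0.5, 4.1]
width: 53.3
grasp_force: 64.2
```

{"method": "send_rows", "body": {"deltas": [[[0, 0, 0, 0, 0, 0, -0.2], [0, 0, 0, 0, 0, 0, 0.4], [0, 0, 0, 0, 0, 0, 1], [0, 0, 0, 0, 0, 0, 1], [0, 0, 0, 0, 0, 0, 1], [0, 0, -0.3, 0, 0, 0, 1], [0, 0, -0.6, 0, 0, 0, 1], [0, 0, -0.6, 0, 0, 0, 1]]]}}

```text
t: 19.1
eef_pos: [637.3, 296.3, 149.7]
tool_rot: [-0.0, 0.0, 1.0, -0.0]
wrist_force: [0.7, 0.2, 0.1]
width: 85.4
grasp_force: 0.0
```

{"method": "send_rows", "body": {"deltas": [[[0.6, -0.08, 0, 0, 0, 0, 1], [0.6, -0.08, 0, 0, 0, 0, 1], [0.6, -0.08, 0, 0, 0, 0, 1], [0.6, -0.08, 0, 0, 0, 0, 1], [0.6, -0.08, 0, 0, 0, 0, 1], [0.6, -0.08, 0, 0, 0, 0, 1], [0.6, -0.08, 0, 0, 0, 0, 1], [0, 0, 0, 0, 0, 0, 1], [0, 0, 0, 0, 0, 0, 1], [0, 0, 0, 0, 0, 0, 1]]]}}

```text
t: 20.1
eef_pos: [429.1, 268.8, 149.1]
tool_rot: [0.001, 0.001, 1.0, 0.001]
wrist_force: [-0.0, -1.5, -1.1]
width: 85.4
grasp_force: 0.0
```

```bash
python3 - <<'E'
from h import *
go(424.2,266.1,21)
im,d=grab('top'); W,d,im=cloud('top'); save(im,'t8',(80,140,260,260),4)
print('liner',top_at(W,d,140,222,86,100,40))
print('lid',top_at(W,d,162,347,34,48,20))
E
```

```text
t 20.1 p [429.1 268.8 149.1] D units [ 0.105 -0.057  2.562] rot [ 0.015  0.033 -0.013] F [-0.  -1.5 -1.1] w 85.4 g 0.0 q7 0.96
liner [638.  296.7  56.7  92.3 748. ]
lid [425.3 266.1  19.4  39.8  93. ]
```

View pics/t8.png

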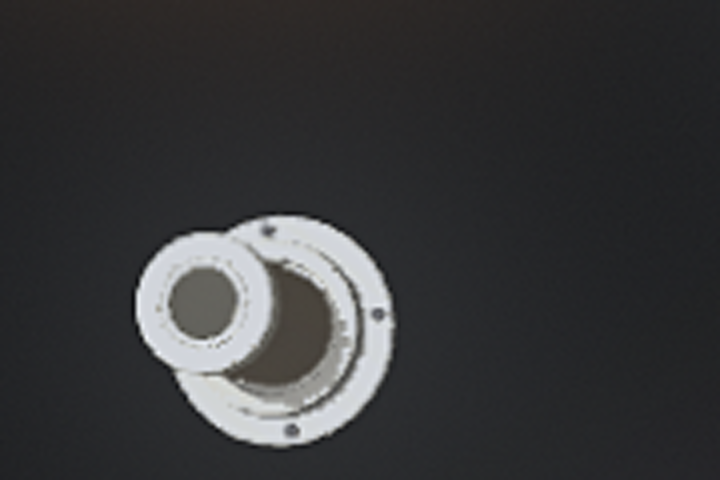

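{"method": "send_rows", "body": {"deltas": [[[0.08, -0.04, 0.5, 0, 0, 0, 1], [0, 0, 0.5, 0, 0, 0, 1], [0, 0, 0.4, 0, 0, 0, 1], [0, 0, 0, 0, 0, 0, 1], [0, 0, 0, 0, 0, 0, 1], [0, 0, 0, 0, 0, 0, 1]]]}}

```text
t: 20.75
eef_pos: [424.6, 266.9, 79.3]
tool_rot: [0.001, 0.0, 1.0, 0.001]
wrist_force: [0.6, 0.4, 0.3]
width: 85.4
grasp_force: 0.0
```

```bash
python3 - <<'E'
from h import *
go(424.3,266.1,22)
E
```

```text
t 20.75 p [424.6 266.9  79.3] D units [ 0.008 -0.017  1.145] rot [ 0.016  0.025 -0.009] F [0.6 0.4 0.3] w 85.4 g 0.0 q7 0.95
```

{"method": "send_rows", "body": {"deltas": [[[0, -0.016, 0.4, 0, 0, 0, 1], [0, 0, 0.4, 0, 0, 0, 1], [0, 0, 0.3, 0, 0, 0, 1], [0, 0, 0.04, 0, 0, 0, 1], [0, 0, 0, 0, 0, 0, 0.3], [0, 0, 0, 0, 0, 0, -0.1], [0, 0, 0, 0, 0, 0, -0.5], [0, 0, 0, 0, 0, 0, -1], [0, 0, 0, 0, 0, 0, -1], [0, 0, 0, 0, 0, 0, -1]]]}}

```text
t: 21.75
eef_pos: [423.7, 265.7, 22.1]
tool_rot: [0.0, 0.0, 1.0, 0.0]
wrist_force: [-0.9, -0.1, 6.2]
width: 15.9
grasp_force: 58.4
```

{"method": "send_rows", "body": {"deltas": [[[0, 0, 0, 0, 0, 0, -1], [0, 0, 0, 0, 0, 0, -1], [0, 0, 0, 0, 0, 0, -1]]]}}

```text
t: 22.05
eef_pos: [423.7, 265.7, 22.1]
tool_rot: [0.0, 0.0, 1.0, 0.0]
wrist_force: [-0.8, -0.7, 5.4]
width: 15.8
grasp_force: 58.4
```

```bash
python3 - <<'E'
from h import *
go(424.3,266.1,22)
E
```

```text
t 22.05 p [423.7 265.7  22.1] D units [-0.011  0.008  0.001] rot [ 0.006  0.011 -0.003] F [-0.8 -0.7  5.4] w 15.8 g 58.4 q7 0.95
```

{"method": "send_rows", "body": {"deltas": [[[0, 0, -0.3, 0, 0, 0, -1], [0, 0, -0.5, 0, 0, 0, -1], [0, 0, -0.6, 0, 0, 0, -1], [0, 0, -0.6, 0, 0, 0, -1], [0, 0, -0.4, 0, 0, 0, -1], [0, 0, 0, 0, 0, 0, -1], [-0.27, 0.05, 0, 0, 0, 0, -1], [-0.5, 0.07, 0, 0, 0, 0, -1], [-0.5, 0.07, 0, 0, 0, 0, -1], [-0.5, 0.07, 0, 0, 0, 0, -1]]]}}

```text
t: 23.05
eef_pos: [511.8, 278.2, 139.6]
tool_rot: [-0.001, -0.0, 1.0, -0.001]
wrist_force: [0.4, -0.6, -1.0]
width: 15.7
grasp_force: 58.6
```

{"method": "send_rows", "body": {"deltas": [[[-0.5, 0.07, 0, 0, 0, 0, -1], [-0.5, 0.07, 0, 0, 0, 0, -1], [-0.5, 0.07, 0, 0, 0, 0, -1], [-0.5, 0.07, 0, 0, 0, 0, -1], [-0.4, 0.06, 0, 0, 0, 0, -1], [-0.1, 0.02, 0, 0, 0, 0, -1], [0, 0, 0, 0, 0, 0, -1], [0, 0, 0, 0, 0, 0, -1], [0, 0, 0, 0, 0, 0, -1], [0, 0, 0, 0, 0, 0, -1]]]}}

```text
t: 24.05
eef_pos: [636.1, 296.8, 141.5]
tool_rot: [-0.0, -0.0, 1.0, 0.0]
wrist_force: [-0.5, -0.7, 0.1]
width: 15.5
grasp_force: 58.6
```

```bash
python3 - <<'E'
from h import *
go(637.2,296.6,104.1)
im,d=grab('scene'); save(im,'s9',(420,130,520,240),5)
E
```

```text
t 24.05 p [636.1 296.8 141.5] D units [-0.023 -0.004  0.749] rot [ 0.001 -0.007  0.007] F [-0.5 -0.7  0.1] w 15.5 g 58.6 q7 1.1
```

View pics/s9.png

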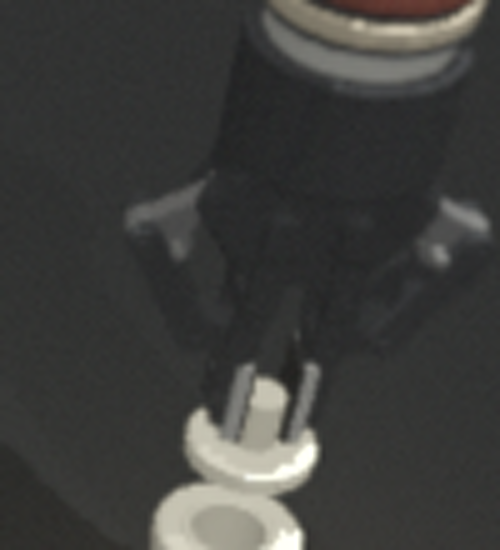

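{"method": "send_rows", "body": {"deltas": [[[-0.02, 0, 0.2, 0, 0, 0, -1], [0, 0, 0.2, 0, 0, 0, -1], [0, 0, 0.05, 0, 0, 0, -1], [0, 0, 0, 0, 0, 0, -1], [0, 0, 0, 0, 0, 0, -1], [0, 0, 0, 0, 0, 0, -1], [0, 0, 0, 0, 0, 0, -1]]]}}

```text
t: 24.8
eef_pos: [638.2, 296.7, 119.2]
tool_rot: [0.0, 0.0, 1.0, 0.0]
wrist_force: [1.4, -0.8, -0.5]
width: 15.4
grasp_force: 58.6
```

```bash
python3 - <<'E'
from h import *
go(637.2,296.6,104.1)
E
```

```text
t 24.8 p [638.2 296.7 119.2] D units [ 0.02  -0.002  0.303] rot [ 0.005  0.01  -0.002] F [ 1.4 -0.8 -0.5] w 15.4 g 58.6 q7 1.1
```

{"method": "send_rows", "body": {"deltas": [[[0.015, 0, 0.05, 0, 0, 0, -1], [0, 0, 0.06, 0, 0, 0, -1], [0, 0, 0.06, 0, 0, 0, -1], [0, 0, 0.06, 0, 0, 0, -1], [0, 0, 0, 0, 0, 0, -1], [0, 0, 0, 0, 0, 0, -1]]]}}

```text
t: 25.4
eef_pos: [637.1, 296.5, 107.1]
tool_rot: [-0.0, 0.0, 1.0, -0.0]
wrist_force: [-0.3, -0.4, -0.7]
width: 15.3
grasp_force: 58.6
```

{"method": "send_rows", "body": {"deltas": [[[0, 0, 0.03, 0, 0, 0, -1], [0, 0, 0, 0, 0, 0, -1], [0, 0, 0, 0, 0, 0, -1]]]}}

```text
t: 25.7
eef_pos: [637.2, 296.5, 105.8]
tool_rot: [0.0, 0.0, 1.0, -0.0]
wrist_force: [-1.0, 0.2, -1.1]
width: 15.6
grasp_force: 58.6
```

{"method": "send_rows", "body": {"deltas": [[[0, 0, 0.03, 0, 0, 0, -1], [0, 0, 0, 0, 0, 0, -1], [0, 0, 0, 0, 0, 0, -1]]]}}

```text
t: 26.0
eef_pos: [637.2, 296.5, 104.3]
tool_rot: [-0.0, 0.0, 1.0, -0.0]
wrist_force: [0.8, 0.2, -1.3]
width: 15.5
grasp_force: 58.7
```

{"method": "send_rows", "body": {"deltas": [[[0, 0, 0.02, 0, 0, 0, -1], [0, 0, 0, 0, 0, 0, -1], [0, 0, 0, 0, 0, 0, -1]]]}}

```text
t: 26.3
eef_pos: [637.3, 296.6, 104.2]
tool_rot: [0.0, 0.0, 1.0, 0.0]
wrist_force: [-1.5, -0.9, 5.9]
width: 15.7
grasp_force: 59.1
```

{"method": "send_rows", "body": {"deltas": [[[0, 0, 0, 0, 0, 0, -0.5], [0, 0, 0, 0, 0, 0, 0], [0, 0, 0, 0, 0, 0, 0.6], [0, 0, 0, 0, 0, 0, 1], [0, 0, 0, 0, 0, 0, 1], [0, 0, 0, 0, 0, 0, 1], [0, 0, -0.3, 0, 0, 0, 1], [0, 0, -0.6, 0, 0, 0, 1], [0, 0, -0.5, 0, 0, 0, 1]]]}}

```text
t: 27.2
eef_pos: [637.6, 296.7, 175.6]
tool_rot: [0.001, 0.0, 1.0, 0.0]
wrist_force: [1.0, 0.5, -0.8]
width: 85.3
grasp_force: 0.0
```

{"method": "send_rows", "body": {"deltas": [[[0.38, -0.5, 0, 0, 0, 0, 1], [0.38, -0.5, 0, 0, 0, 0, 1], [0.38, -0.5, 0, 0, 0, 0, 1], [0.38, -0.5, 0, 0, 0, 0, 1], [0.38, -0.5, 0, 0, 0, 0, 1], [0.38, -0.5, 0, 0, 0, 0, 1], [0.38, -0.5, 0, 0, 0, 0, 1], [0.38, -0.5, 0, 0, 0, 0, 1], [0.38, -0.5, 0, 0, 0, 0, 1], [0.38, -0.5, 0, 0, 0, 0, 1]]]}}

```text
t: 28.2
eef_pos: [447.1, 45.7, 174.6]
tool_rot: [0.001, 0.0, 1.0, 0.0]
wrist_force: [0.5, 0.2, 0.3]
width: 85.3
grasp_force: 0.0
```

{"method": "send_rows", "body": {"deltas": [[[0.3, -0.45, 0, 0, 0, 0, 1], [0, 0, 0.6, 0, 0, 0, 1], [0, 0, 0.6, 0, 0, 0, 1], [0, 0, 0.6, 0, 0, 0, 1], [0, 0, 0, 0, 0, 0, 1], [0, 0, 0, 0, 0, 0, 1], [0, 0, 0, 0, 0, 0, 1]]]}}

```text
t: 28.9
eef_pos: [433.5, 24.3, 84.9]
tool_rot: [0.002, 0.0, 1.0, 0.0]
wrist_force: [0.3, 0.5, 0.7]
width: 85.5
grasp_force: 0.0
```

```bash
python3 - <<'E'
from h import *
go(430.3,23.0,0)
im,d=grab('top'); W,d,im=cloud('top')
print('flange',top_at(W,d,140,222,96,105,40),'knob',top_at(W,d,140,222,117,130,40))
print('ring',top_at(W,d,306,345,8,20,22))
E
```

```text
t 28.9 p [433.5  24.3  84.9] D units [ 0.07  -0.026  1.698] rot [ 0.004  0.043 -0.002] F [0.3 0.5 0.7] w 85.5 g 0.0 q7 1.44
flange [639.6 296.1  51.  100.5 599. ] knob [638.5 296.9  18.3 122.3 114. ]
ring [440.7  19.9  43.8  13.9 141. ]
```

{"method": "send_rows", "body": {"deltas": [[[0.06, -0.025, 0.4, 0, 0, 0, 1], [0, 0, 0.4, 0, 0, 0, 1], [0, 0, 0.3, 0, 0, 0, 1], [0, 0, 0, 0, 0, 0, 1], [0, 0, 0, 0, 0, 0, 1], [0, 0, 0, 0, 0, 0, 1], [0, 0, 0, 0, 0, 0, 1]]]}}

```text
t: 29.65
eef_pos: [429.8, 22.9, 29.3]
tool_rot: [0.001, 0.0, 1.0, 0.0]
wrist_force: [-0.6, -0.8, -0.3]
width: 85.3
grasp_force: 0.0
```

```bash
python3 - <<'E'
from h import *
go(430.3,23.1,1)
E
```

```text
t 29.65 p [429.8  22.9  29.3] D units [-0.008  0.004  0.566] rot [ 0.002  0.027 -0.002] F [-0.6 -0.8 -0.3] w 85.3 g 0.0 q7 1.44
```

{"method": "send_rows", "body": {"deltas": [[[-0.008, 0, 0.2, 0, 0, 0, 1], [0, 0, 0.2, 0, 0, 0, 1], [0, 0, 0.12, 0, 0, 0, 1], [0, 0, 0, 0, 0, 0, 0.7], [0, 0, 0, 0, 0, 0, 0.4], [0, 0, 0, 0, 0, 0, 0.4], [0, 0, 0, 0, 0, 0, 0.4], [0, 0, 0, 0, 0, 0, 0.4]]]}}

```text
t: 30.45
eef_pos: [429.6, 22.8, 2.5]
tool_rot: [0.0, 0.0, 1.0, -0.0]
wrist_force: [0.0, 0.3, 0.5]
width: 59.8
grasp_force: 0.0
```

```bash
python3 - <<'E'
from h import *
go(430.3,23.1,1)
im,d=grab('scene'); save(im,'s10',(270,130,380,220),6)
E
```

```text
t 30.45 p [429.6  22.8   2.5] D units [-0.014  0.005  0.03 ] rot [-0.     0.005 -0.002] F [0.  0.3 0.5] w 59.8 g 0.0 q7 1.44
```

View pics/s10.png

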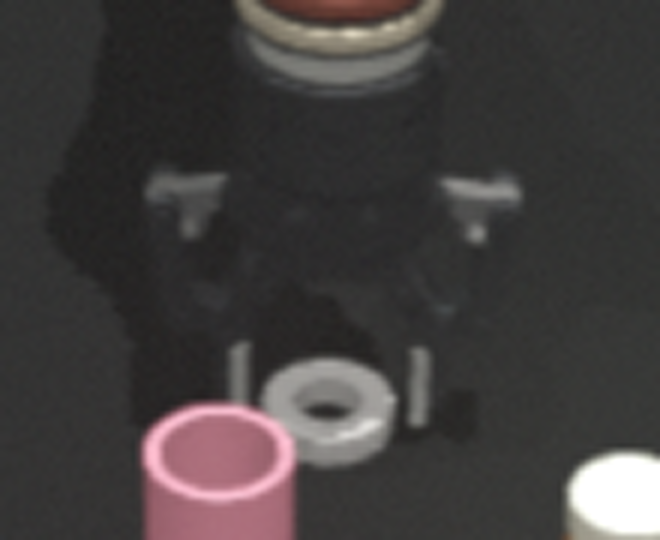

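{"method": "send_rows", "body": {"deltas": [[[-0.01, 0, 0.02, 0, 0, 0, 0.4], [0, 0, 0.02, 0, 0, 0, 0.4], [0, 0, 0, 0, 0, 0, 0.25], [0, 0, 0, 0, 0, 0, 0.15], [0, 0, 0, 0, 0, 0, 0], [0, 0, 0, 0, 0, 0, -1], [0, 0, 0, 0, 0, 0, -1], [0, 0, 0, 0, 0, 0, -1], [0, 0, 0, 0, 0, 0, -1]]]}}

```text
t: 31.4
eef_pos: [430.0, 22.8, 0.9]
tool_rot: [0.0, -0.0, 1.0, -0.0]
wrist_force: [-0.8, -0.6, 7.6]
width: 47.5
grasp_force: 60.4
```

```bash
python3 - <<'E'
from h import *
go(430.3,23.1,1)
E
```

```text
t 31.4 p [430.   22.8   0.9] D units [-0.007  0.007 -0.001] rot [-0.001  0.004  0.002] F [-0.8 -0.6  7.6] w 47.5 g 60.4 q7 1.44
```

{"method": "send_rows", "body": {"deltas": [[[0, 0, -0.2, 0, 0, 0, -1], [0, 0, -0.3, 0, 0, 0, -1], [0, 0, -0.5, 0, 0, 0, -1], [0, 0, -0.6, 0, 0, 0, -1], [0, 0, -0.6, 0, 0, 0, -1], [0, 0, -0.5, 0, 0, 0, -1], [0, 0, -0.2, 0, 0, 0, -1], [0, 0, 0, 0, 0, 0, -1]]]}}

```text
t: 32.2
eef_pos: [430.5, 22.9, 146.4]
tool_rot: [0.001, 0.0, 1.0, 0.0]
wrist_force: [-0.7, -0.7, -1.7]
width: 47.8
grasp_force: 62.2
```

{"method": "send_rows", "body": {"deltas": [[[-0.18, 0.24, 0, 0, 0, 0, -1], [-0.36, 0.48, 0, 0, 0, 0, -1], [-0.36, 0.48, 0, 0, 0, 0, -1], [-0.36, 0.48, 0, 0, 0, 0, -1], [-0.36, 0.48, 0, 0, 0, 0, -1], [-0.36, 0.48, 0, 0, 0, 0, -1], [-0.36, 0.48, 0, 0, 0, 0, -1], [-0.36, 0.48, 0, 0, 0, 0, -1], [-0.36, 0.48, 0, 0, 0, 0, -1], [-0.36, 0.48, 0, 0, 0, 0, -1]]]}}

```text
t: 33.2
eef_pos: [600.6, 253.0, 142.3]
tool_rot: [-0.002, -0.001, 1.0, -0.001]
wrist_force: [0.8, 0.3, -1.8]
width: 47.7
grasp_force: 62.2
```

{"method": "send_rows", "body": {"deltas": [[[-0.36, 0.48, 0, 0, 0, 0, -1], [-0.25, 0.33, 0, 0, 0, 0, -1], [-0.1, 0.1, 0, 0, 0, 0, -1], [0, 0, 0, 0, 0, 0, -1], [0, 0, 0, 0, 0, 0, -1], [0, 0, 0, 0, 0, 0, -1], [0, 0, 0, 0, 0, 0, -1], [0, 0, 0, 0, 0, 0, -1]]]}}

```text
t: 34.0
eef_pos: [636.5, 295.6, 145.7]
tool_rot: [0.0, 0.0, 1.0, -0.0]
wrist_force: [-0.8, -0.4, -1.2]
width: 47.4
grasp_force: 62.2
```

```bash
python3 - <<'E'
from h import *
go(637.8,296.8,100.9)
im,d=grab('scene'); save(im,'s11',(420,130,520,240),5)
E
```

```text
t 34.0 p [636.5 295.6 145.7] D units [-0.026  0.024  0.896] rot [-0.002  0.002 -0.012] F [-0.8 -0.4 -1.2] w 47.4 g 62.2 q7 1.1
```

View pics/s11.png

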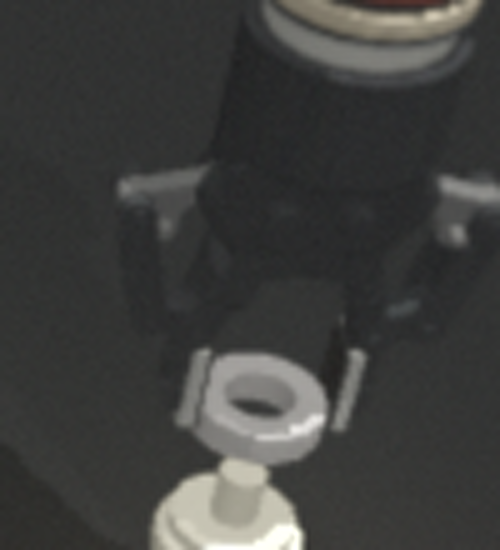

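{"method": "send_rows", "body": {"deltas": [[[-0.02, 0.02, 0.15, 0, 0, 0, -1], [0, 0, 0.15, 0, 0, 0, -1], [0, 0, 0.05, 0, 0, 0, -1], [0, 0, 0, 0, 0, 0, -1], [0, 0, 0, 0, 0, 0, -1], [0, 0, 0, 0, 0, 0, -1], [0, 0, 0, 0, 0, 0, -1]]]}}

```text
t: 34.75
eef_pos: [637.8, 297.4, 128.1]
tool_rot: [0.0, 0.0, 1.0, 0.0]
wrist_force: [-0.1, 0.1, -1.0]
width: 47.7
grasp_force: 62.2
```

```bash
python3 - <<'E'
from h import *
go(637.8,296.8,100.9)
im,d=grab('scene'); save(im,'s12',(430,170,510,240),7)
E
```

```text
t 34.75 p [637.8 297.4 128.1] D units [-0.    -0.012  0.545] rot [ 0.003  0.007 -0.002] F [-0.1  0.1 -1. ] w 47.7 g 62.2 q7 1.1
```

View pics/s12.png

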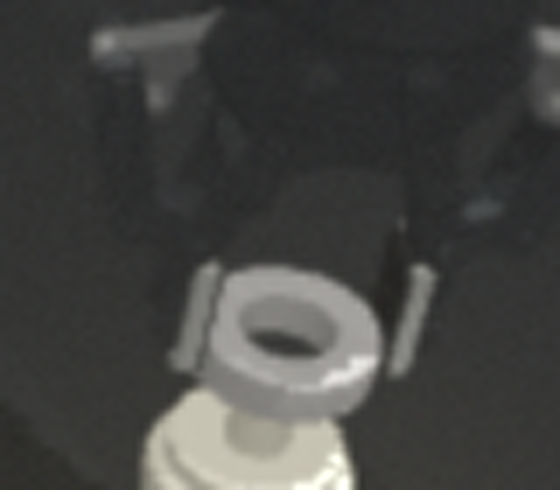

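The ring is level over the knob and aligned with it. The ring is at crop pixel (290,330) and the knob at (258,425), along the vertical direction. Lowering it gently.

{"method": "send_rows", "body": {"deltas": [[[0, -0.012, 0.06, 0, 0, 0, -1], [0, 0, 0.06, 0, 0, 0, -1], [0, 0, 0.06, 0, 0, 0, -1], [0, 0, 0, 0, 0, 0, -1], [0, 0, 0, 0, 0, 0, -1]]]}}

```text
t: 35.3
eef_pos: [637.5, 296.7, 118.5]
tool_rot: [-0.0, 0.0, 1.0, -0.0]
wrist_force: [0.3, -0.2, -1.1]
width: 47.6
grasp_force: 62.2
```

{"method": "send_rows", "body": {"deltas": [[[0, 0, 0.06, 0, 0, 0, -1], [0, 0, 0.06, 0, 0, 0, -1], [0, 0, 0.06, 0, 0, 0, -1], [0, 0, 0.06, 0, 0, 0, -1], [0, 0, 0.05, 0, 0, 0, -1], [0, 0, 0, 0, 0, 0, -1], [0, 0, 0, 0, 0, 0, -1]]]}}

```text
t: 36.0
eef_pos: [637.5, 296.7, 104.2]
tool_rot: [-0.0, 0.0, 1.0, -0.0]
wrist_force: [-0.0, 0.6, -1.4]
width: 47.5
grasp_force: 62.2
```

{"method": "send_rows", "body": {"deltas": [[[0, 0, 0.03, 0, 0, 0, -1], [0, 0, 0.02, 0, 0, 0, -1], [0, 0, 0, 0, 0, 0, -1], [0, 0, 0, 0, 0, 0, -1]]]}}

```text
t: 36.4
eef_pos: [637.5, 296.7, 101.8]
tool_rot: [-0.0, 0.0, 1.0, -0.0]
wrist_force: [-0.1, -0.1, -1.3]
width: 47.7
grasp_force: 62.2
```

{"method": "send_rows", "body": {"deltas": [[[0, 0, 0.02, 0, 0, 0, -1], [0, 0, 0, 0, 0, 0, -1], [0, 0, 0, 0, 0, 0, -1]]]}}

```text
t: 36.7
eef_pos: [637.8, 296.8, 101.2]
tool_rot: [0.0, 0.0, 1.0, 0.0]
wrist_force: [-0.7, -1.0, 0.7]
width: 47.5
grasp_force: 62.3
```

{"method": "send_rows", "body": {"deltas": [[[0, 0, 0.01, 0, 0, 0, -1], [0, 0, 0, 0, 0, 0, -1], [0, 0, 0, 0, 0, 0, -1]]]}}

```text
t: 37.0
eef_pos: [637.8, 296.8, 101.1]
tool_rot: [0.0, 0.0, 1.0, 0.0]
wrist_force: [-1.0, -0.8, 4.6]
width: 47.6
grasp_force: 62.7
```

{"method": "send_rows", "body": {"deltas": [[[0, 0, 0, 0, 0, 0, -0.2], [0, 0, 0, 0, 0, 0, 0.4], [0, 0, 0, 0, 0, 0, 1], [0, 0, 0, 0, 0, 0, 1], [0, 0, 0, 0, 0, 0, 1], [0, 0, -0.3, 0, 0, 0, 1], [0, 0, -0.6, 0, 0, 0, 1], [0, 0, -0.6, 0, 0, 0, 1]]]}}

```text
t: 37.8
eef_pos: [637.5, 296.7, 176.7]
tool_rot: [-0.0, 0.0, 1.0, -0.0]
wrist_force: [0.5, -0.5, 0.2]
width: 85.6
grasp_force: 0.0
```

{"method": "send_rows", "body": {"deltas": [[[0.5, -0.5, 0, 0, 0, 0, 1], [0.5, -0.5, 0, 0, 0, 0, 1], [0.5, -0.5, 0, 0, 0, 0, 1], [0.4, -0.5, 0, 0, 0, 0, 1], [0, -0.3, 0, 0, 0, 0, 1], [0, 0, 0, 0, 0, 0, 1], [0, 0, 0, 0, 0, 0, 1], [0, 0, 0, 0, 0, 0, 1]]]}}

```text
t: 38.6
eef_pos: [543.5, 183.6, 175.5]
tool_rot: [0.001, -0.001, 1.0, 0.001]
wrist_force: [-0.3, 0.3, -1.0]
width: 85.6
grasp_force: 0.0
```

```bash
python3 - <<'E'
from h import *
im,d=grab('top'); W,d,im=cloud('top')
print('ring',top_at(W,d,140,222,110,117.5,40),'knob',top_at(W,d,140,222,119,130,40),'collar',top_at(W,d,140,222,87,96,40),'base',top_at(W,d,150,222,13,23,40))
im,d=grab('scene'); save(im,'s13',(400,170,520,300),4.5)
E
```

```text
ring [639.2 297.   51.7 114.1 495. ] knob [638.7 297.   17.6 122.2 109. ] collar [637.9 294.9  55.8  92.2 174. ] base [636.5 294.7  76.   18.2 488. ]
```

View pics/s13.png

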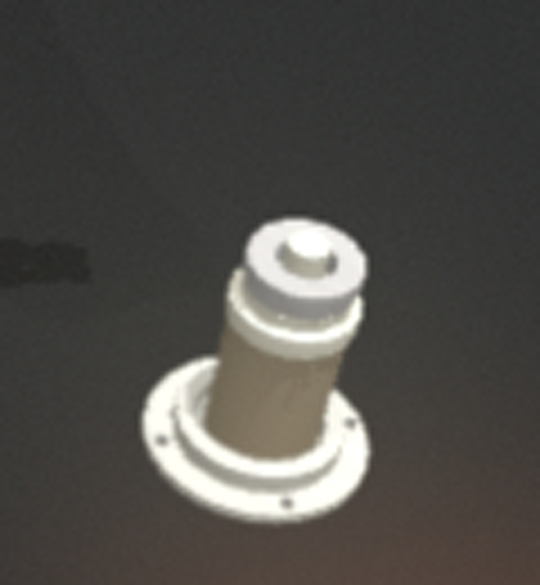

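The picture shows the stack upright. The ring is round the knob at crop (306,265), with the lid flange and liner collar beneath it at about (295,320). Measured tops are 114, 122 and 92 mm, as they should be. Handing in.

```bash
python3 -c "
from h import *
print(ctrl.hand_in())"
```

```text
the job is handed in; nothing more can be done
None
```

The vessel is assembled on the station and handed in after about 39 s of robot time: jacket, liner, lid and ring were each lowered home, measured at the right height and let go; `hand_in` returned no verdict.

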